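Clamp a block in a bench micrometer and slip its ratchet

ROBOT

A 6-joint arm with a two-finger parallel gripper is mounted at the origin on a cart in front of the work surface, level with it; the furniture and walls round the work are solid. World frame = base frame: x ahead of the robot, y to its left, z up, the work surface at z = 0. Lengths are in m, angles in rad, forces in N, time in s.
With the tool pointing down it reaches from about 0.35 to 0.85 m from the base axis. Payload 8.1 kg.
Tool frame: the origin (TCP) lies midway between the tips of the shut fingers; the grasp point (between the pads) lies 19 mm behind it; z points along the fingers, y is the direction in which the jaws open and shut (so a half turn about z gives the same grasp; the last joint's range is limited). The gripper opens to 93 mm and grips with 3 to 60 N. Pads are 15 mm wide; open, the fingers measure 128 mm over their backs; the gripper's body (75 mm by 188 mm) begins 65 mm behind the grasp point.
Start: joints at [1.044, 0.13, 1.488, -0, 1.523, -0.085], TCP at [0.257, 0.542, 0.219] pointing down, gripper open.
Joint ranges: [-2.96, 2.96], [-0.89, 2.26], [0.02, 2.5], [-1.34, 4.48], [0, 2.73], [-2.66, 2.66]. Speed limits (rad/s): [2.39, 2.39, 2.79, 3.14, 3.14, 3.14].

INTERFACE

Orientations are given as a rotation vector (axis times angle).
In Python, from plant import robot gives the robot as it stands. The module is installed in compiled form; this text tells all that it offers.
- The arm moves only by the shell command python3 -m pendant 'ROWS' [FORCE]. ROWS is JSON, a list of rows, each an object with "translation": the shift along the tool's x, y, z in mm, a list of three; "twist": the turn, a rotation vector about the tool's x, y, z in rad, a list of three; "grip": the opening, from -1 (shut) to 1 (fully open). A call has exactly 10 rows; each row shifts and turns the pose as measured when the row begins, along the tool's axes as they then stand; what a row does not reach is not made up. A row lasts 1/10 s, in which the tool goes at most 50 mm and 8.59 degrees, less where a joint would pass 70% of its speed; a pose out of reach is approached as far as the arm can. A call is refused whole if a number of a shift passes 50 or a number of a turn 0.15, either way. A call with a gripper value outside its range is refused whole. The fingers move at their own pace and stop on an object; FORCE is the grip in N (left out, the last holds). Time passes only in rows, so rows that do not move let the fingers close, or fill a call up. It gives the time, the measured TCP pose, the force and the opening at its end, in the units of the state.
- robot.read_state(): the state, without advancing time (a new reading comes with each control period).
- robot.read_camera(name): name is "side" or "top" or "wrist"; returns (picture, depth): 420x560x3 uint8, red, green, blue; 420x560 float32, m along the optical axis (not along the pixel's ray), 0 where there is no reading.
- robot.camera_info(name): a dict with "vertical_fov" (degrees; the focal length in pixels is half the picture's height over the tangent of half this angle, whatever the lens; pixels are square), "cx", "cy" (the principal point, pixels), "cam_to_world" (4x4, takes a point from camera to world coordinates). Camera axes: x right, y up, looking along -z (the intrinsics and any distortion apply to the point x, -y, -z); pixel columns grow to the right and rows downward; lengths in m; the calibration is good to about 2 mm. A picture is of the moment at which its call begins: read the wrist's pose just before it. camera_info takes no time and is no camera call; for the wrist camera it gives the pose at the moment of the call.
- robot.close_job(): hands the job in, once; it reports no verdict.
The state is a dict: "t": time; "q": joint angles; "dq": joint speeds; "joint_torque": joint torques, N m; "tool_pos": TCP position; "orientation": TCP orientation; "force": force on the tool from outside, world axes, zero at the start; "wrist_torque": the same for the moment, N m; "opening": finger opening in m.
Only numpy, scipy, OpenCV 4.12 (cv2) and the standard library are available. Lean on these libraries where they do the work, as an engineer would, in place of code of your own. Each camera call takes 0.05 s, during which the arm holds its last target. There are 200 camera calls.

TASK

Measure the small black clamp block in the sloped bench micrometer: let go of it lengthwise on the upper part of the slippery guide so that it slides down under the spindle and lies flat and square against the stop. Then turn the ratchet knob on top clockwise, with as many regrips as it takes, until the spindle is down on the block and the knob has clearly slipped, but by no more than one full turn, and leave the block clamped there. Leave everything else on the cabinet where it is.

Things in the scene. Friction and masses are not known exactly. Their poses are not given: they have to be found in the camera images.
- block: The part: small plain black clamp block, a solid box 22 (own x) x 36 (own y) x 19 high (own z) mm, about 50 g; origin at the centre of its underside. It starts flat on a low stone surface plate (110 x 90 mm, top 45 mm above the cabinet top, fixed); take it across its 22 mm sides.
- guide: Sloped steel guide of the bench micrometer, on a fixed grey stand. Origin: on its surface on the spindle axis, 165 mm above the cabinet top. Own x points uphill along it (18 degrees above level), y across, z square out of the surface (spindle axis, leaning 18 degrees downhill from vertical). Surface from x -35 to +120 mm, 62 mm wide, slippery: a part let go slides down by itself.
- stop (a point): Middle of the stop's foot where its face meets the guide, 18 mm downhill of the guide's origin; stop 14 mm high, 44 mm wide, facing uphill. A block home against it, 36 mm length along the guide's x, lies centred under the spindle at the guide's origin.
- load (a point): Point on the guide's surface, mid-width, 85 mm uphill of its origin: good place to let the block go, clear of portal and knob. Side rails 6 mm high: inner faces 14 mm either side of the middle up to x = 48 mm, then flaring to 20 mm at x = 119 mm, about 17 mm here. Fingertips must stay above the rails.
- portal (a point): Middle of the top of the grey portal over the guide, 66 mm from the guide's surface, on the spindle axis. It reaches 14 mm up- and downhill and 43 mm to either side; columns' inner faces 31 mm either side of the middle; crossbar underside 50 mm and steel sleeve 44 mm above the surface.
- spindle: Measuring spindle, steel pin 10 mm in diameter; origin at the centre of its lower tip, on the guide's z axis, own z along it upward. At the start its tip is 23 to 26 mm above the guide's surface; it comes down 3 mm per rad of thimble.
- knob_grip (a point): Middle of the ratchet knob, on the spindle axis (guide's z), 117 mm from the guide's origin: the height to grip at. Round dark steel knob 26 mm in diameter, 28 mm high, with a white line; it turns about that axis and stays at this height. 16 to 40 mm below this point is the aluminium thimble, 25 mm in diameter; its black line stands under the white one until the knob slips.
- thimble (a joint): Angle of the thimble in rad, growing clockwise seen from above; starts between 0 and 1, stays where it is left. Turning the knob clockwise takes the thimble along (0.05 N m) and lowers the spindle 3 mm per rad; near 2.4 rad the tip meets a block lying home and the thimble stands still.
- ratchet (a joint): Slip of the ratchet knob against the thimble in rad: 0 at the start; grows when the knob is turned clockwise while the thimble cannot follow (about 0.10 N m). Turned back (anticlockwise), the knob takes the thimble along and raises the spindle.
- bored_block: Bystander: pale grey bored clamp block with a stud, 24 x 47 x 26 mm; origin at the centre of its underside.
- spacer_ring: Bystander: dark steel ring lying flat, 58 across, 10 thick mm; origin at the centre of its underside.
- solvent_bottle: Bystander: tall light-blue bottle, 61 across, 214 high mm; origin at the centre of its underside.
- aerosol: Bystander: light-blue spray can, 59 across, 200 high mm; origin at the centre of its underside.
- caliper: Bystander: steel vernier caliper lying flat, 210 long mm; origin at the centre of its underside.
- hex_key: Bystander: black L-shaped hex key lying flat, 98 long mm; origin at the centre of its underside.

How it is judged:
By the outcome, as a careful person would: the job done as asked, in the order asked, and still so for the second after the job is handed in, with the robot touching nothing.
It also fails if it takes over 64 s, if anything falls off the work surface, if the arm or the gripper's body presses on something with over 40 N, if the wrist force passes 120 N, or if a joint passes its speed limit or range.

## Working session

There is one attempt and no reset: what is moved stays moved. The work goes in short steps, Python scripts to look and compute and a shell command to move; the robot and the scene stay as the last step left them, time stands still between calls to the robot, and variables do not carry over. Pictures are saved under pics/ and viewed, about 8 in all and at most 12, crops included, and the job is handed in when it is done.

```bash
mkdir -p pics
cat > h.py <<'E'
import numpy as np, cv2
from plant import robot
from scipy.spatial.transform import Rotation as R
def snap(n,tag):
    info=robot.camera_info(n); im,d=robot.read_camera(n)
    cv2.imwrite(f'pics/{tag}.png',im[:,:,::-1]); np.savez(f'pics/{tag}.npz',im=im,d=d,T=info['cam_to_world'],v=info['vertical_fov'],cx=info['cx'],cy=info['cy'])
    return im,d,info
def load(tag): return np.load(f'pics/{tag}.npz')
def cloud(z):
    d=z['d'];h,w=d.shape;f=h/2/np.tan(np.radians(float(z['v']))/2)
    u,v=np.meshgrid(np.arange(w),np.arange(h))
    P=np.stack([(u-z['cx'])/f*d,-(v-z['cy'])/f*d,-d],-1)
    return P@z['T'][:3,:3].T+z['T'][:3,3]
def st():
    s=robot.read_state(); return s
E
python3 - <<'E'
from h import *
for n in ('top','side'):
    im,d,i=snap(n,n+'0'); print({k:(np.round(v,3).tolist() if not isinstance(v,str) else v) for k,v in i.items()})
s=st();print(s)
a=cv2.imread('pics/top0.png');b=cv2.imread('pics/side0.png')
E
```

```text
{'vertical_fov': 42.899, 'cx': 287.367, 'cy': 209.635, 'cam_to_world': [[-0.071, 0.974, -0.216, 0.248], [-0.997, -0.069, 0.015, 0.149], [-0.0, 0.217, 0.976, 1.465], [0.0, 0.0, 0.0, 1.0]]}
{'vertical_fov': 55.946, 'cx': 283.393, 'cy': 209.18, 'cam_to_world': [[0.393, 0.592, -0.703, -0.119], [-0.919, 0.253, -0.301, -0.133], [-0.0, 0.765, 0.644, 0.773], [0.0, 0.0, 0.0, 1.0]]}
{'t': 0.1, 'q': array([ 1.04361768e+00,  1.31088403e-01,  1.48915416e+00,  2.72769311e-05,
        1.52302715e+00, -8.53978825e-02]), 'dq': array([-0.00020005, -0.00117476, -0.00276278,  0.00035832, -0.00032976,
        0.00113662]), 'joint_torque': array([ 1.85532444e-03, -5.61345899e+01, -4.93091154e+01,  7.71682430e-02,
        2.93230929e-02,  1.36684545e-05]), 'tool_pos': array([0.2562385 , 0.54196156, 0.21769962]), 'orientation': array([-6.88203438e-01, -3.06474045e+00,  2.49839393e-03]), 'force': array([ 0.16519121, -0.46606153,  0.36985546]), 'wrist_torque': array([-0.0235459 , -0.03074397,  0.0388848 ]), 'opening': 0.09295732074899146}
```

View pics/top0.png

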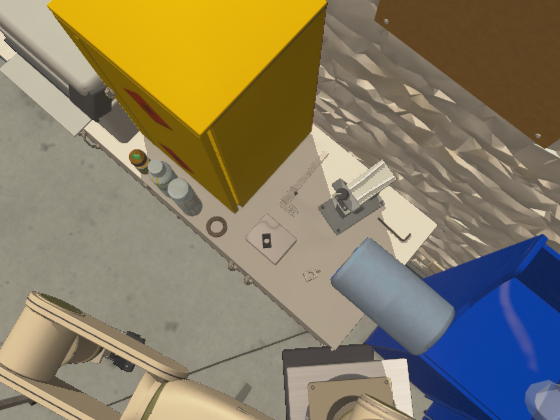

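View pics/side0.png

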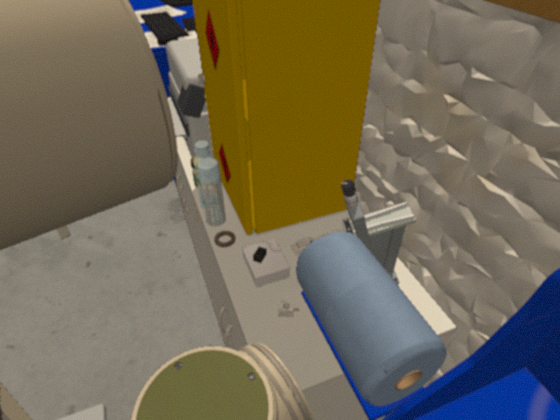

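Run:
```python
from h import *
z=load('top0');P=cloud(z);im=z['im'].astype(int)
for n,(u,v) in dict(block=(267,240),plate=(283,240),knob=(342,193),gend=(387,170),g2=(370,182),cyl=(370,260),cyl2=(430,310),cyl3=(345,275),table=(330,320),yel=(240,205),yel2=(205,130),yeltop=(312,125),key=(395,230),cal=(300,190),bored=(311,274),ring=(217,227),bot=(180,190)).items(): print(n,P[v,u].round(3))
# block mask
sub=(im.sum(2)<130)
m=np.zeros(sub.shape,np.uint8); m[225:255,255:280]=sub[225:255,255:280]
q=P[m>0]; print(len(q),np.median(q,0),q[:,2].min(),q[:,2].max()); print(cv2.minAreaRect(q[(q[:,2]>.05)][:,:2].astype(np.float32)*1000))
# guide: points z .15-.23 bright in region
reg=np.zeros(sub.shape,bool);reg[150:225,310:405]=1
g=reg&(P[...,2]>.16)&(P[...,2]<.215)&(im.sum(2)>450)
q=P[g];print(len(q));c=np.median(q,0);
A=np.c_[q[:,:2],np.ones(len(q))];
w=np.ones(len(q),bool)
for _ in range(6):
    s=np.linalg.lstsq(A[w],q[w,2],rcond=None)[0]; r=q[:,2]-A@s; w=abs(r)<.004
print(s,w.sum(),'slope',np.degrees(np.arctan(np.hypot(*s[:2]))),'az',np.degrees(np.arctan2(s[1],s[0])))
print(cv2.minAreaRect(q[w][:,:2].astype(np.float32)*1000))
k=reg&(P[...,2]>.25);q=P[k];print('knob',len(q),q.mean(0),q.max(0),q.min(0))
for n in ('top0','side0'):
    z=load(n)
    a=z['im'][:,:,::-1]
    c=a[150:290,230:420] if n=='top0' else a[160:330,220:430]
    cv2.imwrite(f'pics/{n}c.png',cv2.resize(c,None,fx=3,fy=3,interpolation=cv2.INTER_CUBIC))
```

```text
block [0.483 0.187 0.044]
plate [0.48  0.145 0.044]
knob [0.539 0.004 0.288]
gend [ 0.611 -0.123  0.198]
g2 [ 0.586 -0.079  0.19 ]
cyl [ 0.383 -0.045  0.28 ]
cyl2 [ 0.265 -0.164  0.28 ]
cyl3 [0.355 0.013 0.268]
table [ 0.262  0.033 -0.002]
yel [0.594 0.258 0.007]
yel2 [0.578 0.263 0.628]
yeltop [0.801 0.04  0.046]
key [ 0.494 -0.169 -0.003]
cal [0.627 0.087 0.001]
bored [0.388 0.075 0.001]
ring [ 0.538  0.326 -0.005]
bot [0.596 0.388 0.2  ]
  return _methods._mean(a, axis=axis, dtype=dtype,
  ret = um.true_divide(
Traceback (most recent call last):
ValueError: zero-size array to reduction operation minimum which has no identity
```

Run:
```python
from h import *
z=load('top0');P=cloud(z);im=z['im'].astype(int)
print(im[232:250:3,258:280:3].sum(2))
sub=(im.sum(2)<240)
m=np.zeros(sub.shape,np.uint8); m[225:255,255:280]=sub[225:255,255:280]
q=P[m>0]; print(len(q),np.median(q,0),np.percentile(q[:,2],[5,50,95])); print(cv2.minAreaRect(q[:,:2].astype(np.float32)*1000))
reg=np.zeros(sub.shape,bool);reg[150:225,310:405]=1
g=reg&(P[...,2]>.16)&(P[...,2]<.215)&(im.sum(2)>450)
q=P[g];print(len(q))
A=np.c_[q[:,:2],np.ones(len(q))];
w=np.ones(len(q),bool)
for _ in range(6):
    s=np.linalg.lstsq(A[w],q[w,2],rcond=None)[0]; r=q[:,2]-A@s; w=abs(r)<.004
print(s,w.sum(),'slope',np.degrees(np.arctan(np.hypot(*s[:2]))),'az',np.degrees(np.arctan2(s[1],s[0])))
print(cv2.minAreaRect(q[w][:,:2].astype(np.float32)*1000))
k=reg&(P[...,2]>.25);q=P[k];print('knob',len(q),q.mean(0),q.max(0),q.min(0))
for n in ('top0','side0'):
    z=load(n)
    a=z['im'][:,:,::-1]
    c=a[150:290,230:420] if n=='top0' else a[160:330,220:430]
    cv2.imwrite(f'pics/{n}c.png',cv2.resize(c,None,fx=3,fy=3,interpolation=cv2.INTER_CUBIC))
```

```text
[[495 495 493 487 482 475 474 468]
 [499 469 164 164 282 477 472 468]
 [501 476 144 202 246 477 475 470]
 [496 481 408 487 251 477 473 471]
 [494 477 167 165 212 479 474 471]
 [491 491 144 161 236 478 475 472]]
83 [0.47796323 0.18887318 0.0622932 ] [0.05088506 0.0622932  0.06761786]
((480.0983581542969, 189.1488494873047), (35.13897705078125, 20.427698135375977), 1.7813605070114136)
870
[ 0.16648768 -0.27592052  0.06414426] 636 slope 17.861956377015773 az -58.893639070791224
((588.2776489257812, -81.79460144042969), (61.033226013183594, 104.25474548339844), 29.265012741088867)
knob 158 [0.4813042  0.03219833 0.51575029] [0.55409346 0.14926175 1.46463538] [ 0.24818992 -0.01560213  0.25111553]
```

View pics/top0c.png

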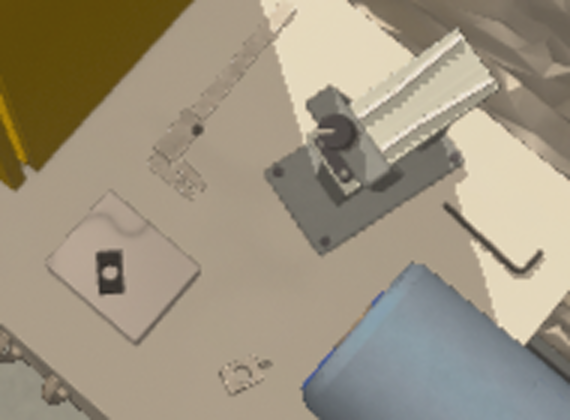

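```bash
cat >> h.py <<'E'
def plan(p,Rt,n,half=False):
    """rows from the present pose to p, Rt: per-row tool shift (mm) and twist"""
    s=st(); R0=R.from_rotvec(s['orientation']); p0=s['tool_pos']; Rt=Rt if isinstance(Rt,R) else R.from_matrix(Rt)
    if half:
        Rb=Rt*R.from_euler('z',np.pi)
        if (R0.inv()*Rb).magnitude()<(R0.inv()*Rt).magnitude(): Rt=Rb
    w=(R0.inv()*Rt).as_rotvec(); d=(np.array(p)-p0)
    print('q',s['q'].round(2),'p0',p0.round(4),'d',(d*1000).round(1),'w',w.round(3),'F',s['force'].round(1),'M',s['wrist_torque'].round(2),'open',round(s['opening'],4),'t',round(s['t'],2))
    for k in range(n):
        Rk=R0*R.from_rotvec(w*k/n); print(Rk.inv().apply(d/n*1000).round(0 if n>5 else 1).tolist(),(w/n).round(3).tolist())
def frame(z,y):
    z=np.array(z,float);z/=np.linalg.norm(z);y=np.array(y,float);y-=z*(y@z);y/=np.linalg.norm(y)
    return np.stack([np.cross(y,z),y,z],1)
AZ=np.radians(-58.9); TH=np.radians(18); O=np.array([.556,-.030,.165])
hu=np.array([np.cos(AZ),np.sin(AZ),0]); GX=hu*np.cos(TH)+np.array([0,0,np.sin(TH)]); GY=np.array([-np.sin(AZ),np.cos(AZ),0]); GZ=np.cross(GX,GY)
E
python3 - <<'E'
from h import *
s=st();print(R.from_rotvec(s['orientation']).as_matrix().round(2))
print(GZ, O+.117*GZ)
T=robot.camera_info('wrist');M=np.eye(4);M[:3,:3]=R.from_rotvec(s['orientation']).as_matrix();M[:3,3]=s['tool_pos']
print('cam in tool',(np.linalg.inv(M)@T['cam_to_world']).round(3),T['vertical_fov'])
plan([.43,.189,.19],frame([0,0,-1],[0,1,0]),10,True)
E
```

```text
[[-0.9   0.43 -0.  ]
 [ 0.43  0.9  -0.  ]
 [ 0.   -0.   -1.  ]]
[-0.15961758  0.26460108  0.95105652] [0.53732474 0.00095833 0.27627361]
cam in tool [[ 0.     0.955  0.295  0.082]
 [ 1.    -0.    -0.001 -0.   ]
 [-0.     0.295 -0.955 -0.166]
 [ 0.     0.     0.     1.   ]] 67.54354438121197
q [ 1.04  0.13  1.49  0.    1.52 -0.09] p0 [0.2562 0.542  0.2177] d [ 173.8 -353.   -27.7] w [-0.002 -0.001 -0.442] F [ 0.2 -0.5  0.4] M [-0.02 -0.03  0.04] open 0.093 t 0.1
[-31.0, -24.0, 3.0] [-0.0, -0.0, -0.044]
[-30.0, -26.0, 3.0] [-0.0, -0.0, -0.044]
[-29.0, -27.0, 3.0] [-0.0, -0.0, -0.044]
[-27.0, -28.0, 3.0] [-0.0, -0.0, -0.044]
[-26.0, -30.0, 3.0] [-0.0, -0.0, -0.044]
[-25.0, -31.0, 3.0] [-0.0, -0.0, -0.044]
[-23.0, -32.0, 3.0] [-0.0, -0.0, -0.044]
[-22.0, -33.0, 3.0] [-0.0, -0.0, -0.044]
[-20.0, -34.0, 3.0] [-0.0, -0.0, -0.044]
[-19.0, -34.0, 3.0] [-0.0, -0.0, -0.044]
```

```bash
python3 -m pendant '[{"translation":[-31,-24,3],"twist":[0,0,-0.044],"grip":1},{"translation":[-30,-26,3],"twist":[0,0,-0.044],"grip":1},{"translation":[-29,-27,3],"twist":[0,0,-0.044],"grip":1},{"translation":[-27,-28,3],"twist":[0,0,-0.044],"grip":1},{"translation":[-26,-30,3],"twist":[0,0,-0.044],"grip":1},{"translation":[-25,-31,3],"twist":[0,0,-0.044],"grip":1},{"translation":[-23,-32,3],"twist":[0,0,-0.044],"grip":1},{"translation":[-22,-33,3],"twist":[0,0,-0.044],"grip":1},{"translation":[-20,-34,3],"twist":[0,0,-0.044],"grip":1},{"translation":[-19,-34,3],"twist":[0,0,-0.044],"grip":1}]'
python3 - <<'E'
from h import *
im,d,i=snap('wrist','w1'); P=cloud(load('w1'))
print(st()['tool_pos'])
for t in (.8,.7,.6,.5): pass
g=im.astype(int).sum(2)
m=((g<300)&(P[...,2]>.05)&(P[...,2]<.075)&(abs(P[...,0]-.48)<.05)&(abs(P[...,1]-.189)<.05)).astype(np.uint8)
n,l,s,c=cv2.connectedComponentsWithStats(m);k=1+np.argmax(s[1:,4]);print(s[k],c[k])
q=P[l==k];top=q[q[:,2]>.059];print(np.percentile(q[:,2],[5,50,95]))
print(cv2.minAreaRect(top[:,:2].astype(np.float32)*1000))
pl=P[(abs(P[...,0]-.48)<.04)&(abs(P[...,1]-.189)<.04)&(g>400)&(P[...,2]<.056)];print('plate z',np.median(pl[:,2]))
E
```

```text
t: 1.1
tool_pos: [0.4338, 0.1789, 0.1822]
orientation: [0.038, -3.135, 0.007]
force: [1.4, 0.2, -0.8]
opening: 0.0929
[0.43589931 0.17406334 0.18157469]
[276 231  23  39 729] [286.57201646 249.65020576]
[0.05285682 0.06394314 0.0652455 ]
((481.9781188964844, 189.3994598388672), (36.256690979003906, 21.868196487426758), 0.5654168128967285)
plate z nan
  return _methods._mean(a, axis=axis, dtype=dtype,
  ret = ret.dtype.type(ret / rcount)
```

View pics/w1.png

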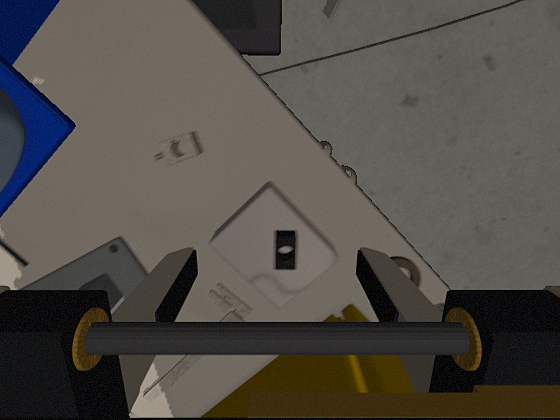

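Run:
```python
from h import *
plan([.482,.1894,.0545],frame([0,0,-1],[-.01,1,0]),4,True)
```

```text
q [ 0.28 -0.2   1.88 -0.01  1.47 -1.32] p0 [0.4359 0.1741 0.1816] d [  46.1   15.3 -127.1] w [-0.008 -0.006  0.015] F [ 1.6 -3.4 -0.8] M [-0.14 -0.04  0.01] open 0.093 t 1.15
[-11.8, 3.8, 31.7] [-0.002, -0.001, 0.004]
[-11.7, 3.8, 31.7] [-0.002, -0.001, 0.004]
[-11.7, 3.8, 31.7] [-0.002, -0.001, 0.004]
[-11.6, 3.7, 31.7] [-0.002, -0.001, 0.004]
```

```bash
python3 -m pendant '[{"translation":[-12,4,15],"twist":[-0.002,-0.001,0.004],"grip":1},{"translation":[-12,4,15],"twist":[-0.002,-0.001,0.004],"grip":1},{"translation":[-12,4,15],"twist":[-0.002,-0.001,0.004],"grip":1},{"translation":[-11,4,15],"twist":[-0.002,-0.001,0.004],"grip":1},{"translation":[0,0,20],"twist":[0,0,0],"grip":0.4},{"translation":[0,0,20],"twist":[0,0,0],"grip":0.1},{"translation":[0,0,10],"twist":[0,0,0],"grip":0},{"translation":[0,0,0],"twist":[0,0,0],"grip":-0.1},{"translation":[0,0,0],"twist":[0,0,0],"grip":-0.1},{"translation":[0,0,0],"twist":[0,0,0],"grip":-0.1}]' 10
python3 - <<'E'
from h import *
plan([.482,.1894,.0545],frame([0,0,-1],[-.01,1,0]),1,True)
E
```

```text
t: 2.15
tool_pos: [0.484, 0.188, 0.0665]
orientation: [-0.001, -3.138, 0.001]
force: [-0.7, 0.7, -0.1]
opening: 0.0496
q [ 0.27  0.05  1.87  0.    1.23 -1.3 ] p0 [0.484  0.188  0.0665] d [ -2.    1.4 -12. ] w [-0.001 -0.004 -0.011] F [-0.7  0.7 -0.1] M [ 0.02  0.02 -0.  ] open 0.0496 t 2.15
[1.9, 1.4, 12.0] [-0.001, -0.004, -0.011]
```

```bash
python3 -m pendant '[{"translation":[1,1,6],"twist":[0,0,-0.01],"grip":-0.1},{"translation":[1,0.5,5],"twist":[0,0,0],"grip":-0.1},{"translation":[0,0,1],"twist":[0,0,0],"grip":-0.2},{"translation":[0,0,0.5],"twist":[0,0,0],"grip":-1},{"translation":[0,0,0],"twist":[0,0,0],"grip":-1},{"translation":[0,0,0],"twist":[0,0,0],"grip":-1},{"translation":[0,0,0],"twist":[0,0,0],"grip":-1},{"translation":[0,0,0],"twist":[0,0,0],"grip":-1},{"translation":[0,0,0],"twist":[0,0,0],"grip":-1},{"translation":[0,0,0],"twist":[0,0,0],"grip":-1}]' 15
python3 - <<'E'
from h import *
s=st();print(s['tool_pos'],s['opening'])
p=s['tool_pos'];
# waypoint: above load, tool axis along -GZ ; block underside is h below TCP
h=p[2]-.045;print('h',h)
Rt=frame(-GZ,GY)
plan([.482,.189,.20],R.from_rotvec(s['orientation']),4)
L=O+.085*GX; tgt=L+(h+.04)*GZ; print(tgt)
for Rx in (Rt,Rt@R.from_euler('z',np.pi).as_matrix()): plan(tgt,Rx,10)
E
```

```text
t: 3.15
tool_pos: [0.4836, 0.1902, 0.0558]
orientation: [-0.016, 3.141, 0.001]
force: [0.2, -0.9, -0.6]
opening: 0.022
[0.48359022 0.19022593 0.05578814] 0.021971238443415954
h 0.01078814198702048
q [ 0.28  0.06  1.88  0.    1.21 -1.31] p0 [0.4836 0.1902 0.0558] d [ -1.6  -1.2 144.2] w [0. 0. 0.] F [ 0.2 -0.9 -0.6] M [ 0.03  0.02 -0.03] open 0.022 t 3.15
[0.4, -0.3, -36.1] [0.0, 0.0, 0.0]
[0.4, -0.3, -36.1] [0.0, 0.0, 0.0]
[0.4, -0.3, -36.1] [0.0, 0.0, 0.0]
[0.4, -0.3, -36.1] [0.0, 0.0, 0.0]
[ 0.58964977 -0.08578187  0.23956884]
q [ 0.28  0.06  1.88  0.    1.21 -1.31] p0 [0.4836 0.1902 0.0558] d [ 106.1 -276.   183.8] w [ 0.164 -0.285  1.029] F [ 0.2 -0.9 -0.6] M [ 0.03  0.02 -0.03] open 0.022 t 3.15
[-10.0, -28.0, -18.0] [0.016, -0.029, 0.103]
[-14.0, -27.0, -18.0] [0.016, -0.029, 0.103]
[-17.0, -25.0, -17.0] [0.016, -0.029, 0.103]
[-20.0, -24.0, -16.0] [0.016, -0.029, 0.103]
[-23.0, -22.0, -15.0] [0.016, -0.029, 0.103]
[-25.0, -20.0, -14.0] [0.016, -0.029, 0.103]
[-27.0, -17.0, -13.0] [0.016, -0.029, 0.103]
[-29.0, -14.0, -12.0] [0.016, -0.029, 0.103]
[-31.0, -12.0, -11.0] [0.016, -0.029, 0.103]
[-32.0, -8.0, -10.0] [0.016, -0.029, 0.103]
q [ 0.28  0.06  1.88  0.    1.21 -1.31] p0 [0.4836 0.1902 0.0558] d [ 106.1 -276.   183.8] w [ 0.33   0.19  -2.083] F [ 0.2 -0.9 -0.6] M [ 0.03  0.02 -0.03] open 0.022 t 3.15
[-10.0, -28.0, -18.0] [0.033, 0.019, -0.208]
[-4.0, -30.0, -18.0] [0.033, 0.019, -0.208]
[3.0, -30.0, -17.0] [0.033, 0.019, -0.208]
[9.0, -30.0, -15.0] [0.033, 0.019, -0.208]
[16.0, -28.0, -14.0] [0.033, 0.019, -0.208]
[21.0, -24.0, -13.0] [0.033, 0.019, -0.208]
[26.0, -20.0, -12.0] [0.033, 0.019, -0.208]
[30.0, -14.0, -11.0] [0.033, 0.019, -0.208]
[32.0, -8.0, -10.0] [0.033, 0.019, -0.208]
[34.0, -2.0, -9.0] [0.033, 0.019, -0.208]
```

```bash
python3 -m pendant '[{"translation":[0,0,-15],"twist":[0,0,0],"grip":-1},{"translation":[3,-2,-35],"twist":[0,0,0],"grip":-1},{"translation":[3,-2,-35],"twist":[0,0,0],"grip":-1},{"translation":[3,-2,-35],"twist":[0,0,0],"grip":-1},{"translation":[3,-2,-35],"twist":[0,0,0],"grip":-1},{"translation":[3,-2,-35],"twist":[0,0,0],"grip":-1},{"translation":[3,-2,-35],"twist":[0,0,0],"grip":-1},{"translation":[3,-2,-35],"twist":[0,0,0],"grip":-1},{"translation":[3,-2,-35],"twist":[0,0,0],"grip":-1},{"translation":[3,-2,-25],"twist":[0,0,0],"grip":-1}]'
python3 - <<'E'
from h import *
L=O+.085*GX; plan(L+.171*GZ,frame(-GZ,GY),10)
E
```

```text
t: 4.15
tool_pos: [0.4513, 0.17, 0.3945]
orientation: [0.016, -3.14, 0.0]
force: [0.0, -0.1, -0.9]
opening: 0.0219
q [ 0.25 -0.19  1.48  0.    1.85 -1.33] p0 [0.4513 0.17   0.3945] d [ 119.1 -224.   -40.6] w [ 0.162 -0.286  1.029] F [ 0.  -0.1 -0.9] M [ 0.04 -0.    0.  ] open 0.0219 t 4.15
[-12.0, -23.0, 4.0] [0.016, -0.029, 0.103]
[-14.0, -21.0, 5.0] [0.016, -0.029, 0.103]
[-16.0, -20.0, 6.0] [0.016, -0.029, 0.103]
[-18.0, -18.0, 6.0] [0.016, -0.029, 0.103]
[-19.0, -16.0, 7.0] [0.016, -0.029, 0.103]
[-20.0, -14.0, 8.0] [0.016, -0.029, 0.103]
[-21.0, -11.0, 9.0] [0.016, -0.029, 0.103]
[-22.0, -9.0, 9.0] [0.016, -0.029, 0.103]
[-23.0, -6.0, 10.0] [0.016, -0.029, 0.103]
[-23.0, -4.0, 11.0] [0.016, -0.029, 0.103]
```

```bash
python3 -m pendant '[{"translation":[-12,-23,4],"twist":[0.016,-0.029,0.103],"grip":-1},{"translation":[-14,-21,5],"twist":[0.016,-0.029,0.103],"grip":-1},{"translation":[-16,-20,6],"twist":[0.016,-0.029,0.103],"grip":-1},{"translation":[-18,-18,6],"twist":[0.016,-0.029,0.103],"grip":-1},{"translation":[-19,-16,7],"twist":[0.016,-0.029,0.103],"grip":-1},{"translation":[-20,-14,8],"twist":[0.016,-0.029,0.103],"grip":-1},{"translation":[-21,-11,9],"twist":[0.016,-0.029,0.103],"grip":-1},{"translation":[-22,-9,9],"twist":[0.016,-0.029,0.103],"grip":-1},{"translation":[-23,-6,10],"twist":[0.016,-0.029,0.103],"grip":-1},{"translation":[-23,-4,11],"twist":[0.016,-0.029,0.103],"grip":-1}]'
python3 - <<'E'
from h import *
im,d,i=snap('wrist','w2')
L=O+.085*GX; plan(L+.171*GZ,frame(-GZ,GY),1)
P=cloud(load('w2'));G=(P-O)@np.stack([GX,GY,GZ],1)
# guide surface check
m=(abs(G[...,2])<.008)&(G[...,0]>.02)&(G[...,0]<.13)&(abs(G[...,1])<.045)&(d>0)
q=P[m]
w=np.ones(len(q),bool);A=np.c_[q[:,:2],np.ones(len(q))]
for _ in range(8):
    s=np.linalg.lstsq(A[w],q[w,2],rcond=None)[0]; r=q[:,2]-A@s; w=abs(r)<.002
print(s,w.sum(),len(q),np.degrees(np.arctan(np.hypot(*s[:2]))),np.degrees(np.arctan2(s[1],s[0])),'z err at O',A[0]*0@s if 0 else s@np.r_[O[:2],1]-O[2])
for x in (.06,.08,.1,.11):
    k=(abs(G[...,0]-x)<.003)&(abs(G[...,1])<.05)&(G[...,2]>-.01)&(G[...,2]<.014)
    yy=G[k]; b=[(round(y*1000),round(float(np.median(yy[abs(yy[:,1]-y)<.001][:,2]))*1000,1)) if (abs(yy[:,1]-y)<.001).sum()>2 else None for y in np.arange(-.036,.037,.002)]; print(x,b)
E
```

```text
t: 5.15
tool_pos: [0.57, -0.0636, 0.3791]
orientation: [1.444, 2.432, -0.197]
force: [-0.6, 0.6, -0.5]
opening: 0.0217
q [-0.03 -0.15  1.52 -0.27  1.57 -0.55] p0 [ 0.5707 -0.0663  0.3778] d [ -0.3  12.3 -23.9] w [ 0.02   0.024 -0.055] F [-2.  -1.8 -1.6] M [0.05 0.26 0.02] open 0.0218 t 5.2
[18.3, 4.8, 19.1] [0.02, 0.024, -0.055]
[ 0.15810164 -0.28322638  0.06888847] 3947 4824 17.971300773290466 -60.829024116019326 z err at O 0.0002897727507027992
0.06 [None, None, None, None, (-28, 0.8), (-26, 0.6), (-24, 1.1), (-22, 0.8), (-20, 0.9), (-18, 5.7), (-16, 5.9), (-14, 6.2), (-12, 0.1), (-10, 0.6), (-8, 0.4), (-6, 0.9), (-4, 0.4), (-2, 0.4), (0, -0.4), (2, -0.2), (4, 0.4), (6, 0.3), (8, 0.1), (10, 0.1), (12, -0.1), (14, 0.1), (16, 0.3), (18, 5.6), (20, 5.5), (22, 0.1), (24, -0.1), (26, 0.4), (28, 0.7), (30, -1.0), (32, -0.5), None, None]
0.08 [None, None, None, (-30, -0.6), (-28, 0.2), (-26, 0.2), (-24, 0.4), (-22, 0.6), (-20, 4.9), (-18, 6.4), (-16, 5.2), (-14, 0.0), (-12, 0.6), (-10, 0.7), (-8, 0.6), (-6, 0.1), (-4, 0.6), (-2, -0.3), (0, 0.2), (2, 0.4), (4, 0.1), (6, 0.6), (8, 0.0), (10
[... 226 characters left out ...]
 6.5), (-18, 3.0), (-16, 0.4), (-14, 0.6), (-12, 0.5), (-10, 0.2), (-8, -0.3), (-6, 0.1), (-4, 0.0), (-2, -0.3), (0, 0.6), (2, 0.0), (4, 0.6), (6, 0.4), (8, -0.2), (10, 0.1), (12, -0.0), (14, 0.3), (16, 0.4), (18, 0.8), (20, 6.3), (22, 6.1), (24, 0.1), (26, 0.3), (28, -0.1), (30, 0.1), None, None, None]
0.11 [None, None, None, (-30, -0.9), (-28, 0.4), (-26, 0.8), (-24, 5.3), (-22, 6.2), (-20, 6.0), (-18, 0.5), (-16, 0.1), (-14, 0.1), (-12, 0.1), (-10, 0.4), (-8, 0.5), (-6, 0.9), (-4, 0.6), (-2, 0.2), (0, 0.4), (2, -0.2), (4, 0.1), (6, 0.1), (8, 0.1), (10, 0.6), (12, -0.1), (14, 0.1), (16, -0.4), (18, -0.1), (20, 5.7), (22, 6.1), (24, 4.9), (26, -0.0), (28, 0.0), (30, -0.6), None, None, None]
```

View pics/w2.png

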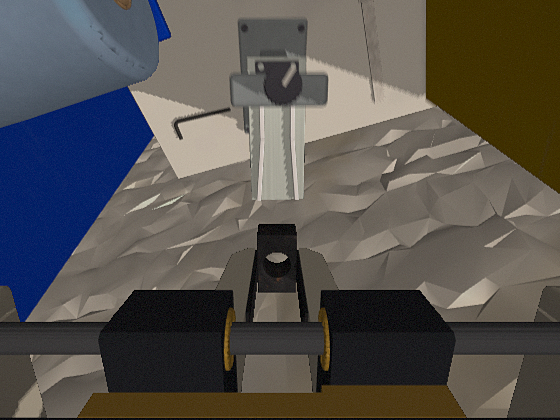

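```bash
cat >> h.py <<'E'
_L=O+.085*GX+.001*GY
AZ=np.radians(-60.5)
hu=np.array([np.cos(AZ),np.sin(AZ),0]); GX=hu*np.cos(TH)+np.array([0,0,np.sin(TH)]); GY=np.array([-np.sin(AZ),np.cos(AZ),0]); GZ=np.cross(GX,GY)
O=_L-.085*GX
GR=np.stack([GX,GY,GZ],1)
E
python3 - <<'E'
from h import *
P=cloud(load('w2'));G=(P-O)@GR;d=load('w2')['d']
for lo,hi in ((.126,.137),(.060,.070)):
    k=(G[...,2]>lo)&(G[...,2]<hi)&(abs(G[...,0])<.03)&(abs(G[...,1])<.06);q=G[k]
    print(len(q),(cv2.minAreaRect(q[:,:2].astype(np.float32)*1000)),np.median(q[:,2]))
plan(O+.085*GX+.05*GZ,frame(-GZ,GY),5)
E
```

```text
1242 ((0.08954620361328125, 0.9942922592163086), (26.417198181152344, 26.1757869720459), 74.01692962646484) 0.12919580951556603
2246 ((0.4629058837890625, 0.5568656921386719), (86.06626892089844, 27.848737716674805), 88.84344482421875) 0.06587848197122897
q [-0.03 -0.15  1.52 -0.27  1.57 -0.55] p0 [ 0.5707 -0.0663  0.3778] d [  20.3  -19.  -139. ] w [ 0.029  0.023 -0.028] F [-2.  -1.8 -1.6] M [0.05 0.26 0.02] open 0.0218 t 5.2
[4.2, 0.7, 28.0] [0.006, 0.005, -0.006]
[4.1, 0.9, 28.0] [0.006, 0.005, -0.006]
[4.0, 1.1, 28.0] [0.006, 0.005, -0.006]
[3.8, 1.3, 28.1] [0.006, 0.005, -0.006]
[3.7, 1.5, 28.1] [0.006, 0.005, -0.006]
```

```bash
python3 -m pendant '[{"translation":[4,1,12],"twist":[0.006,0.005,-0.006],"grip":-1},{"translation":[4,1,22],"twist":[0.006,0.005,-0.006],"grip":-1},{"translation":[4,1,22],"twist":[0.006,0.005,-0.006],"grip":-1},{"translation":[4,1,22],"twist":[0.006,0.005,-0.006],"grip":-1},{"translation":[4,1.5,22],"twist":[0.006,0.005,-0.006],"grip":-1},{"translation":[0,0,20],"twist":[0,0,0],"grip":-1},{"translation":[0,0,12],"twist":[0,0,0],"grip":-1},{"translation":[0,0,4],"twist":[0,0,0],"grip":-1},{"translation":[0,0,0],"twist":[0,0,0],"grip":-1},{"translation":[0,0,0],"twist":[0,0,0],"grip":-1}]'
python3 - <<'E'
from h import *
plan(O+.085*GX+.0125*GZ,frame(-GZ,GY),4)
E
```

```text
t: 6.2
tool_pos: [0.5873, -0.0795, 0.2405]
orientation: [1.428, 2.488, -0.223]
force: [-0.1, 0.3, -0.7]
opening: 0.0219
q [-0.06 -0.06  1.67 -0.26  1.36 -0.56] p0 [ 0.5873 -0.0795  0.2405] d [  9.4 -15.8 -37.3] w [ 0.002 -0.008  0.013] F [-0.1  0.3 -0.7] M [ 0.14  0.1  -0.02] open 0.0219 t 6.2
[-1.6, 0.1, 10.3] [0.001, -0.002, 0.003]
[-1.6, 0.1, 10.3] [0.001, -0.002, 0.003]
[-1.5, 0.1, 10.3] [0.001, -0.002, 0.003]
[-1.5, 0.1, 10.3] [0.001, -0.002, 0.003]
```

```bash
python3 -m pendant '[{"translation":[-2,0,8],"twist":[0,-0.004,0.006],"grip":-1},{"translation":[-2,0,8],"twist":[0,-0.004,0.006],"grip":-1},{"translation":[-1,0,8],"twist":[0,0,0],"grip":-1},{"translation":[-1,0,6],"twist":[0,0,0],"grip":-1},{"translation":[0,0,4],"twist":[0,0,0],"grip":-1},{"translation":[0,0,3],"twist":[0,0,0],"grip":-1},{"translation":[0,0,1],"twist":[0,0,0],"grip":-1},{"translation":[0,0,0],"twist":[0,0,0],"grip":-1},{"translation":[0,0,0],"twist":[0,0,0],"grip":-1},{"translation":[0,0,0],"twist":[0,0,0],"grip":-1}]'
python3 - <<'E'
from h import *
s=st();print((s['tool_pos']-O)@GR*1000)
plan(O+.085*GX+.0115*GZ,frame(-GZ,GY),1)
im,d,i=snap('wrist','w3')
c=im[100:420,130:430,::-1];cv2.imwrite('pics/w3c.png',cv2.resize(c,None,fx=1.8,fy=1.8))
E
```

```text
t: 7.2
tool_pos: [0.5981, -0.0958, 0.2062]
orientation: [1.439, 2.468, -0.223]
force: [0.6, 0.6, -1.0]
opening: 0.0217
[86.9486963   1.0050173  15.11098492]
q [-0.08 -0.02  1.7  -0.27  1.28 -0.55] p0 [ 0.5981 -0.0958  0.2062] d [-1.2  0.1 -4. ] w [ 0.006  0.003 -0.   ] F [ 0.6  0.6 -1. ] M [0.1  0.15 0.04] open 0.0217 t 7.2
[2.0, -1.0, 3.6] [0.006, 0.003, -0.0]
```

View pics/w3c.png

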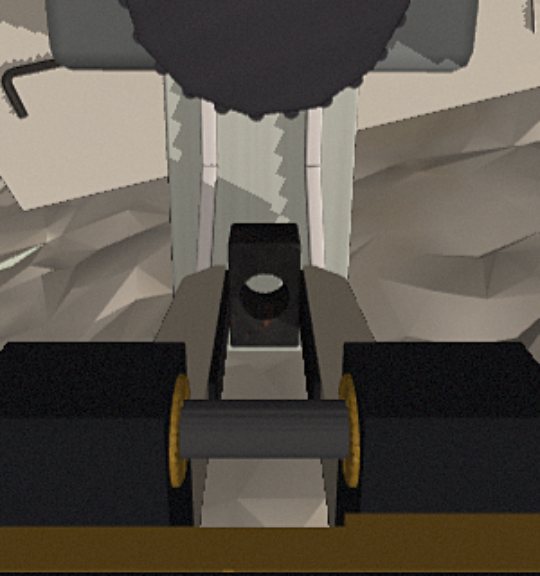

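```bash
python3 -m pendant '[{"translation":[1,-0.5,2],"twist":[0.004,0.002,0],"grip":-1},{"translation":[1,-0.5,1.5],"twist":[0,0,0],"grip":-1},{"translation":[0,0,0.8],"twist":[0,0,0],"grip":-1},{"translation":[0,0,0.4],"twist":[0,0,0],"grip":-1},{"translation":[0,0,0],"twist":[0,0,0],"grip":-1},{"translation":[0,0,0],"twist":[0,0,0],"grip":-1},{"translation":[0,0,0],"twist":[0,0,0],"grip":-1},{"translation":[0,0,0],"twist":[0,0,0],"grip":-1},{"translation":[0,0,0],"twist":[0,0,0],"grip":-1},{"translation":[0,0,0],"twist":[0,0,0],"grip":-1}]'
python3 - <<'E'
from h import *
s=st();print((s['tool_pos']-O)@GR*1000, s['force']@GR)
E
```

```text
t: 8.25
tool_pos: [0.5975, -0.0957, 0.2018]
orientation: [1.44, 2.47, -0.226]
force: [-0.8, 0.2, -1.0]
opening: 0.0216
[85.18989295  0.50338194 11.00826333] [-0.82402329 -0.57582784 -0.83534168]
```

```bash
python3 -m pendant '[{"translation":[0,0,0.6],"twist":[0,0,0],"grip":-1},{"translation":[0,0,0],"twist":[0,0,0],"grip":-1},{"translation":[0,0,0],"twist":[0,0,0],"grip":-0.2},{"translation":[0,0,0],"twist":[0,0,0],"grip":-0.1},{"translation":[0,0,0],"twist":[0,0,0],"grip":-0.1},{"translation":[0,0,0],"twist":[0,0,0],"grip":-0.1},{"translation":[0,0,0],"twist":[0,0,0],"grip":-0.1},{"translation":[0,0,-10],"twist":[0,0,0],"grip":-0.1},{"translation":[0,0,-30],"twist":[0,0,0],"grip":0.2},{"translation":[0,0,-40],"twist":[0,0,0],"grip":0.3}]'
python3 - <<'E'
from h import *
im,d,i=snap('wrist','w4'); im,d,i=snap('side','s4')
c=load('w4')['im'][0:300,130:430,::-1];c2=im[160:310,300:450,::-1]
cv2.imwrite('pics/w4c.png',np.hstack([cv2.resize(c,(400,400)),cv2.resize(c2,(400,400),interpolation=cv2.INTER_CUBIC)]))
s=st();print((s['tool_pos']-O)@GR*1000, s['force']@GR)
E
```

```text
t: 9.25
tool_pos: [0.5814, -0.0745, 0.2727]
orientation: [1.446, 2.478, -0.235]
force: [0.1, -0.8, 0.9]
opening: 0.0536
[85.71318225  0.50913143 94.11622455] [1.63917039 0.39616057 0.01713534]
```

View pics/w4c.png

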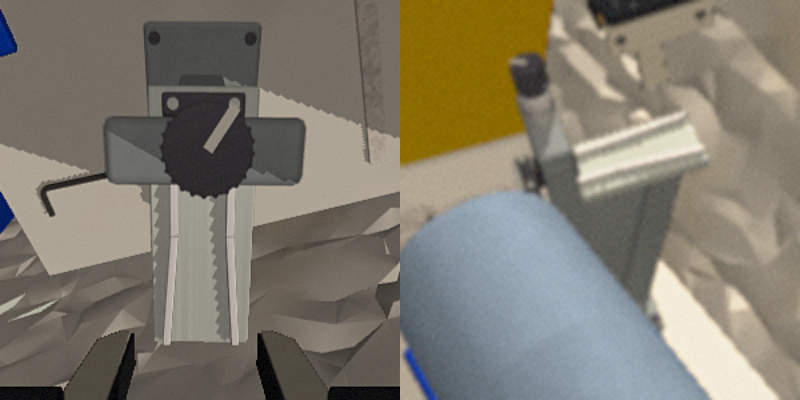

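Run:
```python
from h import *
for n in ('top0','w4','w2'):
    z=load(n);P=cloud(z);G=(P-O)@GR
    for zz in (.1,.2,.3,.4):
        k=(z['d']>0)&(abs(P[...,2]-zz)<.05)&(abs(G[...,1])<.12)&(G[...,0]>.125)
        print(n,zz,k.sum(),np.percentile(G[k][:,0],2).round(3) if k.sum()>20 else None)
z=load('w4');P=cloud(z);G=(P-O)@GR
for y in (-13,-11,-9,-6,6,9,11,13):
    k=(abs(G[...,1]*1000-y)<1.2)&(G[...,0]>.005)&(G[...,0]<.04);q=G[k]*1000;q=q[np.argsort(q[:,0])];print(y,[tuple(r) for r in q[:,[0,2]].round(0).astype(int).tolist()][:14])
plan(O+.100*GX+.105*GZ,frame(-GZ,GY).dot(R.from_euler('y',-0.25).as_matrix()),4)
```

```text
top0 0.1 1481 0.129
top0 0.2 1495 0.163
top0 0.3 2162 0.191
top0 0.4 2565 0.221
w4 0.1 5798 0.127
w4 0.2 6057 0.159
w4 0.3 5014 0.203
w4 0.4 0 None
w2 0.1 5168 0.128
w2 0.2 5624 0.161
w2 0.3 3421 0.185
w2 0.4 2126 0.243
-13 [(11, 65), (12, 66), (12, 66), (13, 65), (13, 65), (13, 64), (14, 63), (14, 62), (14, 62), (14, 62), (19, 5), (19, 6), (20, 1), (20, 6)]
-11 [(5, 128), (5, 130), (5, 129), (5, 129), (5, 128), (5, 127), (6, 130), (6, 129), (6, 129), (6, 125), (6, 125), (6, 129), (6, 129), (6, 129)]
-9 [(5, 130), (5, 129), (5, 129), (5, 129), (5, 128), (5, 130), (5, 130), (5, 129), (5, 129), (5, 129), (5, 129), (6, 131), (6, 130), (6, 130)]
-6 [(5, 129), (5, 129), (5, 129), (5, 130), (5, 130), (5, 129), (5, 129), (5, 129), (5, 129), (5, 128), (6, 130), (6, 130), (6, 129), (6, 129)]
6 [(5, 129), (5, 129), (5, 128), (5, 128), (5, 130), (5, 129), (5, 129), (5, 129), (5, 129), (5, 128), (6, 130), (6, 130), (6, 129), (6, 129)]
9 [(5, 128), (5, 128), (5, 131), (5, 130), (5, 129), (5, 129), (5, 129), (5, 128), (6, 130), (6, 130), (6, 129), (6, 128), (6, 128), (6, 128)]
11 [(5, 129), (5, 128), (5, 130), (5, 129), (5, 129), (5, 129), (5, 128), (5, 127), (6, 130), (6, 130), (6, 129), (6, 129), (6, 128), (6, 129)]
13 [(5, 127), (5, 126), (5, 127), (7, 126), (7, 126), (8, 127), (24, 1), (24, 0), (24, 0), (25, 1), (25, 0), (25, 0), (26, 0), (26, 0)]
q [-0.04 -0.08  1.63 -0.27  1.43 -0.54] p0 [ 0.5851 -0.0737  0.281 ] d [ 4.6 -9.1 14.8] w [ 0.004 -0.248 -0.002] F [ 1.1 -1.2  0.5] M [ 0.06  0.09 -0.04] open 0.0587 t 9.35
[-3.6, -0.1, -2.7] [0.001, -0.062, -0.0]
[-3.7, -0.1, -2.5] [0.001, -0.062, -0.0]
[-3.9, -0.1, -2.3] [0.001, -0.062, -0.0]
[-4.0, -0.1, -2.0] [0.001, -0.062, -0.0]
```

```bash
python3 -m pendant '[{"translation":[1,0,-3],"twist":[0,0.04,0],"grip":0.3},{"translation":[1,0,-3],"twist":[0,0.05,0],"grip":0.3},{"translation":[1,0,0],"twist":[0,0.05,0],"grip":0.3},{"translation":[0,0,0],"twist":[0,0.05,0],"grip":0.3},{"translation":[0,0,0],"twist":[0,0.05,0],"grip":0.3},{"translation":[0,0,0],"twist":[0,0.04,0],"grip":0.3},{"translation":[0,0,0],"twist":[0,0,0],"grip":0.3},{"translation":[0,0,0],"twist":[0,0,0],"grip":0.3},{"translation":[0,0,0],"twist":[0,0,0],"grip":0.3},{"translation":[0,0,0],"twist":[0,0,0],"grip":0.3}]'
python3 - <<'E'
from h import *
im,d,i=snap('wrist','w5')
z=load('w5');P=cloud(z);G=(P-O)@GR
print(((i['cam_to_world'][:3,3]-O)@GR*1000).round(0))
for y in range(-12,13,3):
    k=(abs(G[...,1]*1000-y)<1)&(G[...,0]>-.01)&(G[...,0]<.035)&(G[...,2]<.04)&(z['d']>0);q=G[k]*1000;q=q[np.argsort(q[:,0])]
    print(y,[tuple(r) for r in q[:,[0,2]].round(0).astype(int).tolist()][:16])
k=(abs(G[...,0]-.01)<.03)&(abs(G[...,1])<.04)&(z['d']>0);v,u=np.where(k);c=im[v.min()-15:v.max()+25,u.min()-15:u.max()+15,::-1];print(u.min(),v.min(),c.shape)
cv2.imwrite('pics/w5c.png',cv2.resize(c,None,fx=4,fy=4))
plan(O-.0*GX+.001*GY+.160*GZ,frame(-GZ,GY),5)
E
```

```text
t: 10.35
tool_pos: [0.5839, -0.0673, 0.2927]
orientation: [1.56, 2.687, -0.011]
force: [-0.4, 0.3, 0.4]
opening: 0.0605
[ 51.   0. 289.]
-12 [(9, 18), (9, 19), (10, 19), (10, 20), (11, 18), (11, 18), (12, 19), (12, 19), (13, 19), (13, 19), (14, 19), (14, 19), (14, 19), (14, 20), (15, 19), (15, 20)]
-9 [(9, 19), (9, 20), (10, 18), (10, 20), (11, 19), (11, 20), (12, 18), (12, 20), (13, 20), (13, 20), (13, 19), (14, 20), (14, 19), (14, 20), (15, 18), (15, 20)]
-6 [(9, 18), (9, 18), (9, 19), (10, 18), (10, 19), (10, 20), (11, 19), (11, 19), (11, 19), (12, 17), (12, 19), (13, 19), (13, 20), (13, 20), (13, 19), (13, 19)]
-3 [(9, 19), (9, 19), (10, 19), (10, 20), (11, 19), (11, 20), (12, 19), (12, 19), (13, 18), (13, 19), (14, 19), (14, 20), (14, 20), (14, 20), (15, 18), (15, 19)]
0 [(9, 18), (9, 19), (9, 19), (10, 19), (10, 19), (10, 20), (11, 18), (11, 18), (11, 20), (12, 18), (12, 18), (12, 20), (13, 19), (13, 19), (13, 20), (13, 18)]
3 [(9, 18), (9, 20), (10, 19), (10, 19), (11, 18), (11, 20), (12, 19), (12, 20), (13, 18), (13, 19), (13, 19), (14, 19), (14, 19), (15, 20), (15, 18), (15,
[... 173 characters left out ...]
 18), (9, 19), (10, 19), (10, 19), (11, 19), (11, 19), (12, 19), (12, 0), (12, 19), (13, 19), (13, 19), (13, 1), (13, 18), (13, 19), (14, 19), (15, 1)]
12 [(6, 0), (6, 0), (7, -1), (7, 1), (8, 0), (8, 0), (9, 0), (9, 0), (10, 0), (10, 1), (11, -1), (11, -1), (12, -1), (12, 0), (13, -1), (13, 0)]
216 80 (152, 142, 3)
q [-0.19  0.05  1.44 -0.02  1.62 -0.71] p0 [ 0.5839 -0.0672  0.2927] d [-48.5  82.4  24.5] w [ 0.012 -0.281  0.003] F [0.1 0.1 0.1] M [-0.01  0.03  0.01] open 0.0602 t 10.4
[18.9, -0.2, -5.5] [0.002, -0.056, 0.001]
[18.6, -0.2, -6.6] [0.002, -0.056, 0.001]
[18.2, -0.2, -7.6] [0.002, -0.056, 0.001]
[17.8, -0.3, -8.6] [0.002, -0.056, 0.001]
[17.2, -0.3, -9.6] [0.002, -0.056, 0.001]
```

View pics/w5c.png

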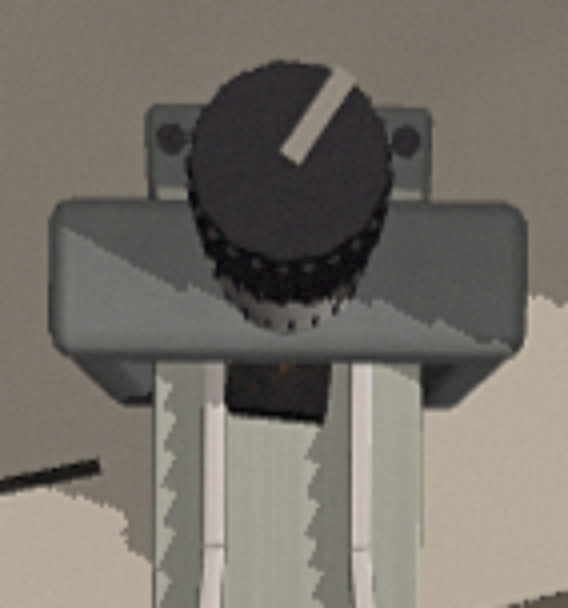

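```bash
cat > blk.py <<'E'
from h import *
import sys
z=load(sys.argv[1]);P=cloud(z);G=(P-O)@GR*1000
k=(abs(G[...,2]-19)<2.5)&(abs(G[...,0]-15)<20)&(abs(G[...,1])<16)&(z['d']>0)&(z['im'].astype(int).sum(2)<260)
q=G[k]; e=[]
for y in np.arange(-14,14,1.):
    r=q[abs(q[:,1]-y)<.8]
    if len(r)>3: e.append((y,np.percentile(r[:,0],97)))
e=np.array(e);print(e.round(1).tolist())
m=slice(2,-2);f=np.polyfit(e[m,0],e[m,1],1);print('end edge x at y=0',f[1],'yaw deg',np.degrees(np.arctan(f[0])))
E
python3 - <<'E'
from h import *
snap('wrist','w6')
E
python3 blk.py w5;python3 blk.py w6
```

```text
[[-12.0, 17.8], [-11.0, 17.8], [-10.0, 17.8], [-9.0, 18.0], [-8.0, 18.5], [-7.0, 18.3], [-6.0, 18.7], [-5.0, 18.5], [-4.0, 18.5], [-3.0, 18.6], [-2.0, 18.5], [-1.0, 19.0], [0.0, 19.4], [1.0, 19.4], [2.0, 19.4], [3.0, 19.4], [4.0, 19.5], [5.0, 19.1], [6.0, 19.5], [7.0, 19.7], [8.0, 19.6], [9.0, 18.9], [10.0, 13.3]]
end edge x at y=0 19.017626495000282 yaw deg 5.52963561194115
[[-12.0, 17.7], [-11.0, 17.8], [-10.0, 17.7], [-9.0, 18.0], [-8.0, 18.4], [-7.0, 18.1], [-6.0, 18.6], [-5.0, 18.5], [-4.0, 18.5], [-3.0, 18.6], [-2.0, 18.6], [-1.0, 18.8], [0.0, 18.8], [1.0, 19.2], [2.0, 19.2], [3.0, 19.3], [4.0, 19.4], [5.0, 19.4], [6.0, 19.1], [7.0, 20.1], [8.0, 19.7], [9.0, 18.9], [10.0, 12.5]]
end edge x at y=0 18.944775163555438 yaw deg 5.830604072758183
```

```bash
cat >> h.py <<'E'
def gshift():
    AZ2=np.radians(-61.); return AZ2
def tilt(a,az=-61.):
    A=np.radians(az);h=np.array([np.cos(A),np.sin(A),0]);gx=h*np.cos(TH)+np.array([0,0,np.sin(TH)]);gy=np.array([-np.sin(A),np.cos(A),0]);gz=np.cross(gx,gy)
    return frame(-gz*np.cos(a)-gx*np.sin(a),gy)
E
python3 - <<'E'
from h import *
s=st();print((s['tool_pos']-O)@GR*1000)
plan(O+.042*GX+.0007*GY+.03*GZ,tilt(.42),5)
E
```

```text
[ 83.3575349    2.688919   107.18954816]
q [-0.19  0.05  1.44 -0.02  1.62 -0.71] p0 [ 0.5839 -0.0672  0.2927] d [ -9.4  12.5 -86.2] w [0.011 0.139 0.014] F [0.1 0.4 1. ] M [-0.03 -0.01 -0.01] open 0.0601 t 10.45
[3.7, -0.6, 17.1] [0.002, 0.028, 0.003]
[3.2, -0.6, 17.2] [0.002, 0.028, 0.003]
[2.7, -0.5, 17.3] [0.002, 0.028, 0.003]
[2.2, -0.5, 17.4] [0.002, 0.028, 0.003]
[1.7, -0.5, 17.4] [0.002, 0.028, 0.003]
```

```bash
python3 -m pendant '[{"translation":[3,-0.5,8],"twist":[0.002,0.03,0.003],"grip":-1},{"translation":[3,-0.5,12],"twist":[0.002,0.03,0.003],"grip":-1},{"translation":[3,-0.5,12],"twist":[0.002,0.03,0.003],"grip":-1},{"translation":[2,-0.5,12],"twist":[0.002,0.03,0.003],"grip":-1},{"translation":[2,-0.5,12],"twist":[0.002,0.02,0.003],"grip":-1},{"translation":[1,0,12],"twist":[0,0,0],"grip":-1},{"translation":[0,0,12],"twist":[0,0,0],"grip":-1},{"translation":[0,0,6],"twist":[0,0,0],"grip":-1},{"translation":[0,0,1],"twist":[0,0,0],"grip":-1},{"translation":[0,0,0],"twist":[0,0,0],"grip":-1}]'
python3 - <<'E'
from h import *
s=st();print((s['tool_pos']-O)@GR*1000)
plan(O+.036*GX+.0007*GY+.011*GZ,tilt(.42),2)
im,d,i=snap('wrist','w7')
cv2.imwrite('pics/w7c.png',im[:,:,::-1])
E
```

```text
t: 11.45
tool_pos: [0.5696, -0.0489, 0.1957]
orientation: [-1.542, -2.611, -0.09]
force: [-0.2, 0.5, 1.1]
opening: 0.0005
[31.54573274 -0.69926814 22.05286286]
q [-0.23  0.14  1.52  0.09  1.56 -0.74] p0 [ 0.5696 -0.0489  0.1957] d [ 5.  -6.  -9.1] w [-0.003 -0.017 -0.003] F [-0.2  0.5  1.1] M [-0.11 -0.02  0.03] open 0.0005 t 11.45
[-4.3, 0.8, 4.1] [-0.002, -0.009, -0.001]
[-4.3, 0.7, 4.1] [-0.002, -0.009, -0.001]
```

View pics/w7c.png

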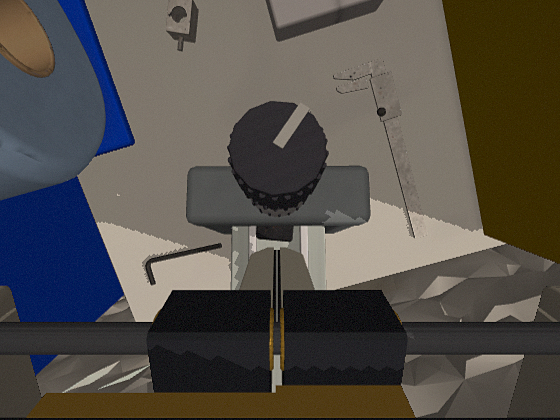

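```bash
python3 -m pendant '[{"translation":[-4.5,0.8,4],"twist":[-0.002,-0.01,0],"grip":-1},{"translation":[-4.5,0.7,4],"twist":[0,-0.006,0],"grip":-1},{"translation":[-1,0,2],"twist":[0,0,0],"grip":-1},{"translation":[0,0,0],"twist":[0,0,0],"grip":-1},{"translation":[1.8,0,0.8],"twist":[0,0,0],"grip":-1},{"translation":[1.8,0,0.8],"twist":[0,0,0],"grip":-1},{"translation":[1.8,0,0.8],"twist":[0,0,0],"grip":-1},{"translation":[0.9,0,0.4],"twist":[0,0,0],"grip":-1},{"translation":[0,0,0],"twist":[0,0,0],"grip":-1},{"translation":[0,0,0],"twist":[0,0,0],"grip":-1}]'
python3 - <<'E'
from h import *
s=st();print((s['tool_pos']-O)@GR*1000,s['force']@GR)
plan(O+.025*GX+.0007*GY+.011*GZ,tilt(.42),2)
E
```

```text
t: 12.5
tool_pos: [0.5738, -0.0503, 0.1844]
orientation: [-1.552, -2.63, -0.082]
force: [0.7, -0.4, 0.7]
opening: 0.0005
[31.16565668  2.22594346 10.22795036] [0.87794088 0.45018714 0.41699476]
q [-0.23  0.14  1.54  0.08  1.52 -0.74] p0 [ 0.5738 -0.0503  0.1844] d [-4.3  4.6 -1.2] w [ 0.002  0.004 -0.002] F [ 0.7 -0.4  0.7] M [-0.12  0.03  0.01] open 0.0005 t 12.5
[3.0, -0.8, 0.9] [0.001, 0.002, -0.001]
[3.0, -0.8, 0.9] [0.001, 0.002, -0.001]
```

```bash
python3 -m pendant '[{"translation":[1.5,-0.5,0.4],"twist":[0,0,0],"grip":-1},{"translation":[1.5,-0.5,0.5],"twist":[0,0,0],"grip":-1},{"translation":[1,0,0.4],"twist":[0,0,0],"grip":-1},{"translation":[1,0,0.4],"twist":[0,0,0],"grip":-1},{"translation":[0.7,0,0.3],"twist":[0,0,0],"grip":-1},{"translation":[0.5,0,0.2],"twist":[0,0,0],"grip":-1},{"translation":[0,0,0],"twist":[0,0,0],"grip":-1},{"translation":[0,0,0],"twist":[0,0,0],"grip":-1},{"translation":[0,0,0],"twist":[0,0,0],"grip":-1},{"translation":[0,0,0],"twist":[0,0,0],"grip":-1}]'
python3 - <<'E'
from h import *
s=st();print((s['tool_pos']-O)@GR*1000,s['force']@GR)
E
```

```text
t: 13.5
tool_pos: [0.5713, -0.0459, 0.1841]
orientation: [-1.556, -2.633, -0.083]
force: [1.8, -2.7, 0.5]
opening: 0.0005
[26.30985138  2.19792679 11.49100169] [ 3.22625274  0.24054672 -0.55424291]
```

```bash
python3 -m pendant '[{"translation":[0.7,0,0.4],"twist":[0,0,0],"grip":-1},{"translation":[0.7,0,0.4],"twist":[0,0,0],"grip":-1},{"translation":[0.7,0,0.4],"twist":[0,0,0],"grip":-1},{"translation":[0.5,0,0.3],"twist":[0,0,0],"grip":-1},{"translation":[0.5,0,0.2],"twist":[0,0,0],"grip":-1},{"translation":[0,0,0],"twist":[0,0,0],"grip":-1},{"translation":[0,0,0],"twist":[0,0,0],"grip":-1},{"translation":[0,0,0],"twist":[0,0,0],"grip":-1},{"translation":[0,0,0],"twist":[0,0,0],"grip":-1},{"translation":[0,0,0],"twist":[0,0,0],"grip":-1}]'
python3 - <<'E'
from h import *
s=st();print((s['tool_pos']-O)@GR*1000,s['force']@GR,s['wrist_torque'])
E
```

```text
t: 14.5
tool_pos: [0.572, -0.0446, 0.1844]
orientation: [-1.561, -2.638, -0.085]
force: [3.7, -3.8, 1.0]
opening: 0.0004
[25.59701291  3.4536236  12.05404658] [ 5.19914696  1.35064428 -0.6460493 ] [-0.60785284 -0.63463894 -0.07502158]
```

```bash
python3 -m pendant '[{"translation":[-4,0,-1.8],"twist":[0,0,0],"grip":-1},{"translation":[-8,-1,-5],"twist":[0,0,0],"grip":-1},{"translation":[-8,-1,-12],"twist":[0,0,0],"grip":-1},{"translation":[-4,0,-20],"twist":[0,-0.03,0],"grip":-1},{"translation":[-2,0,-20],"twist":[0,-0.04,0],"grip":0},{"translation":[0,0,-20],"twist":[0,-0.04,0],"grip":0.3},{"translation":[0,0,-10],"twist":[0,-0.03,0],"grip":0.3},{"translation":[0,0,0],"twist":[0,0,0],"grip":0.3},{"translation":[0,0,0],"twist":[0,0,0],"grip":0.3},{"translation":[0,0,0],"twist":[0,0,0],"grip":0.3}]'
python3 - <<'E'
from h import *
im,d,i=snap('wrist','w8')
z=load('w8');P=cloud(z);G=(P-O)@GR
s=st();print((s['tool_pos']-O)@GR*1000)
k=(abs(G[...,0]-.01)<.03)&(abs(G[...,1])<.04)&(z['d']>0);v,u=np.where(k);c=im[v.min()-15:v.max()+25,u.min()-15:u.max()+15,::-1]
cv2.imwrite('pics/w8c.png',cv2.resize(c,None,fx=3.5,fy=3.5))
E
python3 blk.py w8
```

```text
t: 15.5
tool_pos: [0.5844, -0.0741, 0.28]
orientation: [1.572, 2.658, -0.032]
force: [-1.2, 0.7, -0.0]
opening: 0.0437
[85.23525254 -0.38626275 92.86515476]
[[-10.0, 16.4], [-9.0, 17.7], [-8.0, 18.2], [-7.0, 18.2], [-6.0, 17.8], [-5.0, 17.8], [-4.0, 18.2], [-3.0, 18.2], [-2.0, 18.3], [-1.0, 18.2], [0.0, 18.2], [1.0, 18.2], [2.0, 18.2], [3.0, 18.3], [4.0, 17.9], [5.0, 18.3], [6.0, 18.3], [7.0, 18.3], [8.0, 18.3], [9.0, 18.4], [10.0, 18.3], [11.0, 18.0], [12.0, 17.3], [13.0, 13.5]]
end edge x at y=0 18.167005464241328 yaw deg 0.7622854090372615
```

View pics/w8c.png

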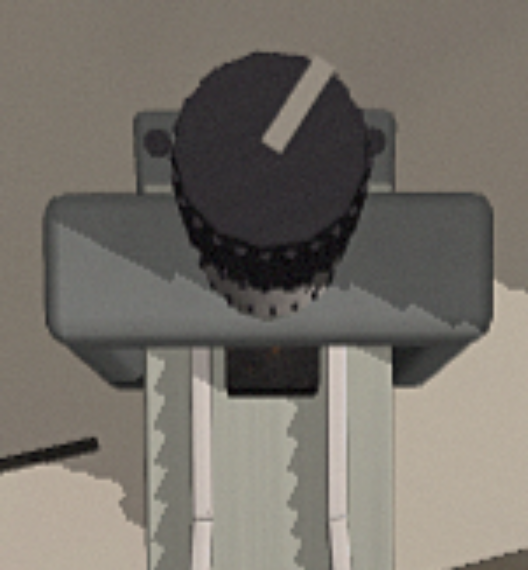

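Run:
```python
from h import *
for n in ('w5','w8'):
    G=(cloud(load(n))-O)@GR*1000
    k=(abs(G[...,2]-131)<5)&(abs(G[...,0])<20)&(abs(G[...,1])<20);q=G[k];print(cv2.minEnclosingCircle(q[:,:2].astype(np.float32)),np.median(q[:,2]))
K=O+.001*GY
plan(K+.150*GZ,tilt(0),6)
```

```text
((0.09766167402267456, 0.676872730255127), 13.775602340698242) 129.12795264886805
((0.22082382440567017, 0.7402733564376831), 13.89406681060791) 129.11013245648346
q [-0.19  0.04  1.47 -0.04  1.58 -0.69] p0 [ 0.5843 -0.0741  0.2797] d [-47.4  86.6  28. ] w [ 0.008 -0.258 -0.005] F [0.5 0.  0.1] M [-0.02  0.06 -0.02] open 0.0475 t 15.55
[16.0, 0.0, -6.0] [0.001, -0.043, -0.001]
[16.0, 0.0, -6.0] [0.001, -0.043, -0.001]
[16.0, 0.0, -7.0] [0.001, -0.043, -0.001]
[15.0, 0.0, -8.0] [0.001, -0.043, -0.001]
[15.0, 0.0, -8.0] [0.001, -0.043, -0.001]
[15.0, 0.0, -9.0] [0.001, -0.043, -0.001]
```

```bash
python3 -m pendant '[{"translation":[0,0,-25],"twist":[0,-0.04,0],"grip":0.3},{"translation":[5,0,-30],"twist":[0,-0.043,0],"grip":0.3},{"translation":[15,0,-10],"twist":[0,-0.043,0],"grip":0.3},{"translation":[18,0,-3],"twist":[0,-0.043,0],"grip":0.3},{"translation":[18,0,-3],"twist":[0,-0.043,0],"grip":0.3},{"translation":[18,0,-2],"twist":[0,-0.043,0],"grip":0.3},{"translation":[12,0,0],"twist":[0,0,-0.14],"grip":0.3},{"translation":[0,0,0],"twist":[0,0,-0.14],"grip":0.3},{"translation":[0,0,0],"twist":[0,0,-0.14],"grip":0.3},{"translation":[0,0,0],"twist":[0,0,-0.14],"grip":0.3}]'
python3 - <<'E'
from h import *
s=st();print((s['tool_pos']-O)@GR*1000)
Rt=R.from_matrix(tilt(0))*R.from_euler('z',-1.7)
plan(O+.0008*GY+.140*GZ,Rt,8)
E
```

```text
t: 16.55
tool_pos: [0.5346, 0.0066, 0.3223]
orientation: [0.714, 2.832, -0.341]
force: [-0.5, -0.7, 0.2]
opening: 0.0603
[  8.31843359  -3.83455694 162.67085321]
q [ 0.12 -0.18  1.63 -0.29  1.57 -0.98] p0 [0.5346 0.0066 0.3223] d [  3.6   3.1 -24.1] w [ 0.002 -0.014 -1.127] F [-0.5 -0.7  0.2] M [0.16 0.11 0.02] open 0.0603 t 16.55
[1.0, 1.0, 3.0] [0.0, -0.002, -0.141]
[0.0, 1.0, 3.0] [0.0, -0.002, -0.141]
[0.0, 1.0, 3.0] [0.0, -0.002, -0.141]
[0.0, 1.0, 3.0] [0.0, -0.002, -0.141]
[-0.0, 1.0, 3.0] [0.0, -0.002, -0.141]
[-0.0, 1.0, 3.0] [0.0, -0.002, -0.141]
[-0.0, 1.0, 3.0] [0.0, -0.002, -0.141]
[-1.0, 1.0, 3.0] [0.0, -0.002, -0.141]
```

```bash
python3 -m pendant '[{"translation":[1,1,2],"twist":[0,-0.002,-0.145],"grip":0.3},{"translation":[0,1,2],"twist":[0,-0.002,-0.145],"grip":0.3},{"translation":[0,1,2],"twist":[0,-0.002,-0.145],"grip":0.3},{"translation":[0,1,2],"twist":[0,-0.002,-0.145],"grip":0.3},{"translation":[0,1,2],"twist":[0,-0.002,-0.145],"grip":0.3},{"translation":[0,1,2],"twist":[0,-0.002,-0.145],"grip":0.3},{"translation":[0,1,2],"twist":[0,-0.002,-0.145],"grip":0.3},{"translation":[-1,1,2],"twist":[0,0,-0.145],"grip":0.3},{"translation":[0,0,0],"twist":[0,0,-0.1],"grip":0.3},{"translation":[0,0,0],"twist":[0,0,0],"grip":0.3}]'
python3 - <<'E'
from h import *
s=st();print((s['tool_pos']-O)@GR*1000)
Rt=R.from_matrix(tilt(0))*R.from_euler('z',-1.8)
plan(O+.0008*GY+.106*GZ,Rt,4)
E
```

```text
t: 17.55
tool_pos: [0.5323, 0.0084, 0.2898]
orientation: [-1.224, 2.845, -0.472]
force: [0.9, -0.7, 0.8]
opening: 0.0602
[ -4.29198595  -4.97077526 132.58028944]
q [ 0.12 -0.17  1.68 -0.29  1.53 -2.26] p0 [0.5323 0.0084 0.2898] d [ 11.1  -7.9 -24. ] w [ 0.017 -0.017  0.08 ] F [ 0.9 -0.7  0.8] M [0.28 0.07 0.01] open 0.0602 t 17.55
[-1.2, -1.6, 6.6] [0.004, -0.004, 0.02]
[-1.2, -1.5, 6.6] [0.004, -0.004, 0.02]
[-1.2, -1.5, 6.6] [0.004, -0.004, 0.02]
[-1.2, -1.4, 6.6] [0.004, -0.004, 0.02]
```

```bash
python3 -m pendant '[{"translation":[-2.4,-3,0],"twist":[0.008,-0.008,0],"grip":0.3},{"translation":[-2.4,-3,0],"twist":[0.008,-0.008,0],"grip":0.3},{"translation":[0,0,4],"twist":[0,0,0],"grip":0.3},{"translation":[0,0,6],"twist":[0,0,0],"grip":0.3},{"translation":[0,0,6],"twist":[0,0,0],"grip":0.3},{"translation":[0,0,6],"twist":[0,0,0],"grip":0.3},{"translation":[0,0,3],"twist":[0,0,0],"grip":0.3},{"translation":[0,0,0],"twist":[0,0,0],"grip":0.3},{"translation":[0,0,0],"twist":[0,0,0],"grip":0.3},{"translation":[0,0,0],"twist":[0,0,0],"grip":0.3}]' 20
python3 - <<'E'
from h import *
s=st();print((s['tool_pos']-O)@GR*1000)
Rt=R.from_matrix(tilt(0))*R.from_euler('z',-1.88)
plan(O+.0008*GY+.106*GZ,Rt,1)
E
```

```text
t: 18.55
tool_pos: [0.5437, 0.0, 0.2626]
orientation: [-1.206, 2.829, -0.48]
force: [0.5, 0.2, -0.0]
opening: 0.0601
[ -0.39827097   0.81019143 102.74767818]
q [ 0.1  -0.16  1.72 -0.29  1.45 -2.26] p0 [0.5437 0.     0.2626] d [-0.3  0.5  3.2] w [ 0.004 -0.002 -0.009] F [ 0.5  0.2 -0. ] M [0.22 0.08 0.07] open 0.0601 t 18.55
[0.1, -0.4, -3.3] [0.004, -0.002, -0.009]
```

```bash
python3 -m pendant '[{"translation":[0,0,-2],"twist":[0,0,0],"grip":0.1},{"translation":[0,0,-1],"twist":[0,0,0],"grip":-1},{"translation":[0,0,0],"twist":[0,0,0],"grip":-1},{"translation":[0,0,0],"twist":[0,0,0],"grip":-1},{"translation":[0,0,0],"twist":[0,0,0],"grip":-1},{"translation":[0,0,0],"twist":[0,0,0],"grip":-1},{"translation":[0,0,0],"twist":[0,0,0],"grip":-1},{"translation":[0,0,0],"twist":[0,0,0.05],"grip":-1},{"translation":[0,0,0],"twist":[0,0,0.08],"grip":-1},{"translation":[0,0,0],"twist":[0,0,0.08],"grip":-1}]' 25
cat > kn.py <<'E'
from h import *
s=st();Rc=R.from_rotvec(s['orientation']);Rb=R.from_matrix(tilt(0))
rel=(Rb.inv()*Rc); roll=rel.as_euler('ZYX')[0]
print('G',((s['tool_pos']-O)@GR*1000).round(1),'roll',round(roll,3),'q6',s['q'][5].round(2),'open',round(s['opening'],4),'F',(s['force']@GR).round(1),'M',(s['wrist_torque']@GR).round(3))
plan(O+.0008*GY+.106*GZ,Rb*R.from_euler('z',roll),1)
E
python3 kn.py
```

```text
t: 19.55
tool_pos: [0.5433, 0.0015, 0.2669]
orientation: [-0.886, 2.91, -0.467]
force: [-0.9, 0.6, 0.2]
opening: 0.0254
G [ -0.5   1.2 107.3] roll -1.656 q6 -2.04 open 0.0254 F [-0.9 -0.4  0.4] M [-0.098  0.32  -0.002]
q [ 0.1  -0.16  1.72 -0.29  1.46 -2.04] p0 [0.5433 0.0015 0.2669] d [ 0.  -1.  -1.1] w [ 0.003 -0.001 -0.   ] F [-0.9  0.6  0.2] M [ 0.23  0.24 -0.03] open 0.0254 t 19.55
[0.5, -0.4, 1.3] [0.003, -0.001, -0.0]
```

```bash
python3 -m pendant '[{"translation":[0,0,0.5],"twist":[0,0,0.12],"grip":-1},{"translation":[0,0,0.3],"twist":[0,0,0.12],"grip":-1},{"translation":[0,0,0],"twist":[0,0,0.12],"grip":-1},{"translation":[0,0,0],"twist":[0,0,0.12],"grip":-1},{"translation":[0,0,0],"twist":[0,0,0.12],"grip":-1},{"translation":[0,0,0],"twist":[0,0,0.12],"grip":-1},{"translation":[0,0,0],"twist":[0,0,0.12],"grip":-1},{"translation":[0,0,0],"twist":[0,0,0.12],"grip":-1},{"translation":[0,0,0],"twist":[0,0,0.12],"grip":-1},{"translation":[0,0,0],"twist":[0,0,0.12],"grip":-1}]'; python3 kn.py
```

```text
t: 20.55
tool_pos: [0.5433, 0.0007, 0.2671]
orientation: [0.937, 2.739, -0.308]
force: [-1.0, 0.6, 1.8]
opening: 0.0256
G [  0.2   0.8 107.3] roll -0.406 q6 -0.79 open 0.0256 F [-0.4 -0.6  2. ] M [-0.199  0.318  0.048]
q [ 0.1  -0.16  1.72 -0.29  1.46 -0.79] p0 [0.5433 0.0007 0.2671] d [ 0.1 -0.2 -1.3] w [-0.001 -0.002  0.   ] F [-1.   0.6  1.8] M [ 0.18  0.33 -0.02] open 0.0256 t 20.55
[0.2, 0.1, 1.3] [-0.001, -0.002, 0.0]
```

```bash
python3 -m pendant '[{"translation":[0,0,0.5],"twist":[0,0,0.12],"grip":-1},{"translation":[0,0,0.3],"twist":[0,0,0.12],"grip":-1},{"translation":[0,0,0],"twist":[0,0,0.12],"grip":-1},{"translation":[0,0,0],"twist":[0,0,0.12],"grip":-1},{"translation":[0,0,0],"twist":[0,0,0.12],"grip":-1},{"translation":[0,0,0],"twist":[0,0,0.12],"grip":-1},{"translation":[0,0,0],"twist":[0,0,0.12],"grip":-1},{"translation":[0,0,0],"twist":[0,0,0.12],"grip":-1},{"translation":[0,0,0],"twist":[0,0,0.12],"grip":-1},{"translation":[0,0,0],"twist":[0,0,0.12],"grip":-1}]'; python3 kn.py
```

```text
t: 21.55
tool_pos: [0.5424, 0.0005, 0.267]
orientation: [2.311, 1.636, -0.054]
force: [-1.9, 1.0, 1.3]
opening: 0.0253
G [ -0.   -0.  107.3] roll 0.845 q6 0.46 open 0.0253 F [-1.3 -1.1  1.8] M [-0.268  0.345  0.07 ]
q [ 0.1  -0.16  1.72 -0.29  1.46  0.46] p0 [5.424e-01 5.000e-04 2.670e-01] d [ 0.9  0.  -1.2] w [-0.004  0.001 -0.   ] F [-1.9  1.   1.3] M [ 0.16  0.41 -0.02] open 0.0253 t 21.55
[0.6, 0.6, 1.3] [-0.004, 0.001, -0.0]
```

```bash
python3 -m pendant '[{"translation":[0.2,0.2,0.5],"twist":[0,0,0.12],"grip":-1},{"translation":[0,0,0.3],"twist":[0,0,0.12],"grip":-1},{"translation":[0,0,0],"twist":[0,0,0.12],"grip":-1},{"translation":[0,0,0],"twist":[0,0,0.12],"grip":-1},{"translation":[0,0,0],"twist":[0,0,0.12],"grip":-1},{"translation":[0,0,0],"twist":[0,0,0.12],"grip":-1},{"translation":[0,0,0],"twist":[0,0,0.12],"grip":-1},{"translation":[0,0,0],"twist":[0,0,0.12],"grip":-1},{"translation":[0,0,0],"twist":[0,0,0.12],"grip":-1},{"translation":[0,0,0],"twist":[0,0,0.12],"grip":-1}]'; python3 kn.py
```

```text
t: 22.55
tool_pos: [0.542, 0.0012, 0.2668]
orientation: [2.861, -0.026, 0.216]
force: [-1.4, 0.2, 0.8]
opening: 0.0254
G [-9.000e-01 -1.000e-01  1.073e+02] roll 2.095 q6 1.71 open 0.0254 F [-0.6 -1.1  1. ] M [-0.109  0.438  0.115]
q [ 0.1  -0.16  1.72 -0.29  1.46  1.71] p0 [0.542  0.0012 0.2668] d [ 1.4 -0.6 -0.9] w [-0.001  0.005 -0.   ] F [-1.4  0.2  0.8] M [0.31 0.34 0.08] open 0.0254 t 22.55
[1.2, 0.3, 1.3] [-0.001, 0.005, -0.0]
```

```bash
python3 -m pendant '[{"translation":[0.5,0.2,0.3],"twist":[0,0,0],"grip":-1},{"translation":[0,0,0],"twist":[0,0,0],"grip":-1},{"translation":[0,0,0],"twist":[0,0,0],"grip":0.3},{"translation":[0,0,0],"twist":[0,0,0],"grip":0.3},{"translation":[0,0,0],"twist":[0,0,0],"grip":0.3},{"translation":[0,0,0],"twist":[0,0,0],"grip":0.4},{"translation":[0,0,-10],"twist":[0,0,0],"grip":0.4},{"translation":[0,0,-25],"twist":[0,0,0],"grip":0.4},{"translation":[0,0,-30],"twist":[0,0,0],"grip":0.4},{"translation":[0,0,-20],"twist":[0,0,0],"grip":0.4}]'; python3 kn.py
python3 -m pendant '[{"translation":[10,0,-5],"twist":[0,0.03,0],"grip":0.4},{"translation":[10,0,0],"twist":[0,0.03,0],"grip":0.4},{"translation":[10,0,0],"twist":[0,0.03,0],"grip":0.4},{"translation":[10,0,0],"twist":[0,0.03,0],"grip":0.4},{"translation":[10,0,0],"twist":[0,0.03,0],"grip":0.4},{"translation":[0,0,0],"twist":[0,0.03,0],"grip":0.4},{"translation":[0,0,0],"twist":[0,0.03,0],"grip":0.4},{"translation":[0,0,0],"twist":[0,0,0],"grip":0.4},{"translation":[0,0,0],"twist":[0,0,0],"grip":0.4},{"translation":[0,0,0],"twist":[0,0,0],"grip":0.4}]'
python3 - <<'E'
from h import *
im,d,i=snap('wrist','w9')
z=load('w9');P=cloud(z);G=(P-O)@GR
k=(abs(G[...,0]-.01)<.03)&(abs(G[...,1])<.04)&(G[...,2]>-.01)&(z['d']>0);v,u=np.where(k);v0,u0=max(v.min()-15,0),max(u.min()-15,0);c=im[v0:v.max()+25,u0:u.max()+15,::-1];print(u0,v0,c.shape)
cv2.imwrite('pics/w9c.png',cv2.resize(c,None,fx=3.5,fy=3.5,interpolation=cv2.INTER_CUBIC))
E
python3 blk.py w9
```

```text
t: 23.55
tool_pos: [0.5281, 0.0237, 0.3476]
orientation: [2.86, -0.015, 0.204]
force: [-0.4, 0.6, 0.7]
opening: 0.0652
G [ -1.   -1.1 192.3] roll 2.085 q6 1.7 open 0.0652 F [-0.5 -0.   0.9] M [-0.122  0.24   0.044]
q [ 0.15 -0.18  1.59 -0.29  1.63  1.7 ] p0 [0.5281 0.0237 0.3476] d [ 15.3 -23.1 -81.8] w [0.    0.012 0.   ] F [-0.4  0.6  0.7] M [0.14 0.23 0.  ] open 0.0652 t 23.55
[3.4, -0.2, 86.3] [0.0, 0.012, 0.0]
t: 24.55
tool_pos: [0.5828, 0.0261, 0.3606]
orientation: [2.818, 0.034, 0.529]
force: [-0.7, 0.4, -0.2]
opening: 0.0647
155 213 (207, 217, 3)
[[-10.0, 14.2], [-9.0, 17.3], [-8.0, 17.4], [-7.0, 17.4], [-6.0, 17.4], [-5.0, 17.2], [-4.0, 17.7], [-3.0, 17.6], [-2.0, 17.3], [-1.0, 17.8], [0.0, 16.8], [1.0, 17.5], [2.0, 17.1], [3.0, 17.7], [4.0, 17.6], [5.0, 17.2], [6.0, 17.8], [7.0, 17.4], [8.0, 17.9], [9.0, 17.8], [10.0, 17.5], [11.0, 16.5], [12.0, 15.5]]
end edge x at y=0 17.45569463780517 yaw deg 0.8227485349239047
```

View pics/w9c.png

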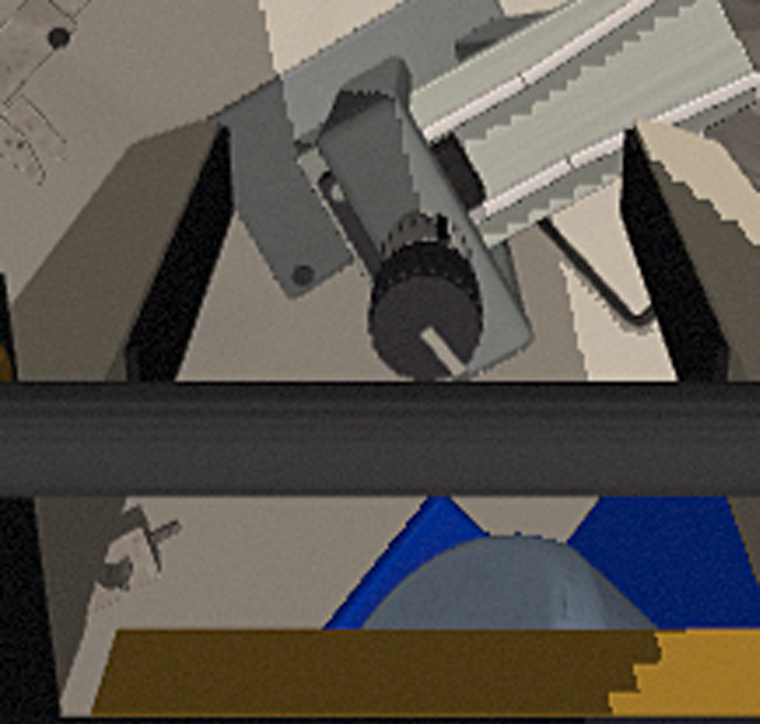

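```bash
python3 -c "
from h import *
s=st();print(s['t'],s['force'],abs(s['dq']).max());print(robot.close_job())"
```

```text
24.6 [-0.01658353 -0.8880526  -0.32520234] 0.007659497944375279
the job is handed in; nothing more can be done
None
```

The block is clamped in the micrometer, lying against the stop, and I handed the job in at about 24.6 s with the arm clear of everything.

- **Placing the block:** I let it go on the upper guide and it slid down under the spindle. It came to rest about 5.5° askew with one corner on the stop. I nudged its uphill end with the shut fingers, using about 5 N, until it lay square.
- **Turning the knob:** I turned it clockwise about 3.97 rad in a single grip, so no regrip was needed. The turning resistance rose from about 0.05 to about 0.115 N m, which is what a slipping ratchet gives.

**Last checks:**
- **Position:** The block's uphill end measured 17.5–18.2 mm from the spindle axis, where 18 mm is home. It was still skewed by about 0.8°, which is within the error of my measured guide direction.
- **Slip:** In the last picture the knob's white line stands about 125° (2.2 rad) clockwise of the thimble's black line. That is a clear slip and well under one turn.
- **Not seen directly:** I could not see the spindle tip touching the block; that rests on the rise in resistance and the slipped line.
- **Rest of the cabinet:** The bored block, hex key and part of the caliper are in the last picture and looked undisturbed. I did not check the bottle, spray can and ring again after the first pictures.

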